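Tuck the copper flashing under the lapped roof shingle and hold it flat

TASK

Pick up the copper flashing strip by its standing seam, and slide its long flat end under the loose pale shingle of the little roof panel, squarely and centred, as far in as it goes, without lifting the shingle. Finish while still gripping the seam and pressing the strip firmly flat on the roof board (about 10 N), as if for nailing; do not let go. Leave the tin and the awl where they are.

Things in the scene. Friction and masses are not known exactly. Their poses are not given: they have to be found in the camera images.
- flashing: Loose copper strip, 0.08 to 0.17 kg, flat on the stand left of the roof panel: plate 125 (x) x 80 (y) x 3 mm; on it a folded seam stands up, 10 mm thick in x, 60 mm long in y, top 32 mm above the plate's underside. Origin: plate's underside below the seam's middle. x points to the nose, the long flat end to be tucked in, 85 mm away; the tail reaches 40 mm the other way; z up.
- nose (a point): Middle of the flashing's leading edge on its underside (85 mm along the flashing's x); axes as the flashing's.
- seam (a point): Grip point in the middle of the flashing's seam, 22 mm above the plate's underside; axes as the flashing's. The seam is pinched along its x over its 10 mm thickness.
- roof_board: Grey roof panel lying flat, fixed to the stand: 260 (x) x 240 (y) x 12 mm, origin at the centre of its underside, top face 12 mm above the stand. x points up the roof, to the shingles; bare from x = -130 to +20 mm. Above that dark brown fixed shingles flank the pale loose one and more lie behind, none over 19 mm above the board's top.
- lip (a point): On the board's top face below the middle of the loose shingle's butt edge (board x = +20 mm); axes as the board's. The pale shingle (112 mm wide, 6 thick) covers x = 0 to 74 mm here, underside 7 mm above the board: a mouth 7 mm high, between side packers at y = -54 and +54 mm (from x = 8 mm on). A batten closes the pocket at x = 45 mm: the nose stops there.
- shingle (a joint): Loose shingle's lift, rad: 0 lying down, positive as its butt edge rises (hinge 70 mm up the roof from the butt edge). A light spring holds it down: about 1 N at the butt edge begins to lift it.
- tack_tin: Loose small blue open tin, 55 mm across, 21 mm high, behind the panel; bystander. Origin under its centre.
- awl: Loose scratch awl with a wooden handle, 28x166x28 mm, lying behind the panel; bystander. Origin at its middle, on its underside.

How it is judged:
By the outcome, as a careful person would: the job done as asked, in the order asked, and still so for the second after the job is handed in, while the arm keeps its last pose, push and grip.
It also fails if it takes over 42 s, if anything falls off the work surface, if the arm or the gripper's body presses on something with over 40 N, if the wrist force passes 120 N, or if a joint passes its speed limit or range.

ROBOT

A 6-joint arm with a two-finger parallel gripper is mounted at the origin on a cart in front of the work surface, level with it; the furniture and walls round the work are solid. World frame = base frame: x ahead of the robot, y to its left, z up, the work surface at z = 0. Lengths are in m, angles in degrees, forces in N, time in s.
With the tool pointing down it reaches from about 0.425 to 1.125 m from the base axis. Payload 14.9 kg.
Tool frame: the origin (TCP) lies at the centre of the arm's flange, where the gripper is bolted on; the fingertips stand 191 mm ahead of it and the grasp point (between the pads) lies 172 mm ahead of it; x points along the fingers, y is the direction in which the jaws open and shut, and the axes are right-handed (so a half turn about x gives the same grasp; the last joint's range is limited). The gripper opens to 91 mm and grips with 3 to 60 N. Pads are 32 mm wide; open, the fingers measure 118 mm over their backs; the gripper's body (76 mm by 178 mm) begins 60 mm behind the grasp point.
Start: joints at [-74.845, 21.709, 99.362, -0, 58.929, -1.908], TCP at [0.205, -0.669, 0.405] pointing down, gripper open.
Joint ranges: [-158.91, 158.91], [-42.39, 125.64], [0.06, 152.35], [-60.88, 240.88], [17.5, 164.5], [-176.32, 176.32]. Speed limits (degrees/s): [108.29, 108.29, 136.94, 180, 180, 180].

INTERFACE

Orientations are given as a 3x3 rotation matrix whose columns are the frame's x, y, z axes.
In Python, from rig import env, vision gives the robot as it stands.
- The arm moves only by the shell command python3 -m jog 'ROWS'. ROWS is JSON, a list of rows, each an object with "slide": the shift along the tool's x, y, z in m, a list of three; "delta_rot": the turn, a rotation vector about the tool's x, y, z in degrees, a list of three; "gripper": the finger opening in m, from 0 to 0.0912. A call has 1 to 12 rows; each row shifts and turns the pose as measured when the row begins, along the tool's axes as they then stand; what a row does not reach is not made up. A row lasts 1/10 s, in which the tool goes at most 50 mm and 8.59 degrees, less where a joint would pass 70% of its speed; a pose out of reach is approached as far as the arm can. A call is refused whole if a number of a shift passes 0.05 or a number of a turn 8.59, either way. A call with a gripper value outside its range is refused whole. The fingers move at their own pace and stop on an object; the grip force is fixed at half the most. Time passes only in rows, so rows that do not move let the fingers close. It gives the time, the measured TCP pose, the force and the opening at its end, in the units of the state.
- env.sense(): the state, without advancing time (a new reading comes with each control period).
- vision.camera(name): name is "scene" or "top"; returns a dict with "pixels" (480x640x3 uint8, red, green, blue), "intrinsics" (3x3 intrinsics, pixels), "pose" (4x4, takes a point from camera to world coordinates). Camera axes: x right, y down, z forward; pixel columns grow to the right and rows downward; lengths in m; the calibration is good to about 2 mm. A picture is of the moment at which its call begins. There is no depth.
- env.sign_off(): hands the job in, once; it reports no verdict.
Trained networks look in the newest picture that a camera, given by its name, has taken for a name from the list of things; names that differ only in an ending like _2 or _b are one class to them, and where a whole thing is asked for, a point or a joint stands for the part that bears it (a point fixed in the world has none). Each returns a list of dicts, best first, with "score" (0 to 1); they miss things now and then, are a little off and sometimes report something else, mostly with a low value. They report only what shows in the picture. A call takes as long as a camera call.
- vision.recognise(label, camera): "bbox" ([left, top, right, bottom] in pixels, round what is visible of it).
- vision.cut_out(label, camera): "mask" (480x640 bool, what is visible of it) and "bbox" ([left, top, right, bottom] in pixels, round what is visible of it).
The state is a dict: "time_s": time; "joint_positions": joint angles; "dq": joint speeds; "tau": joint torques, N m; "tool_pos": TCP position; "eef_rot": TCP orientation; "ft_force": force on the tool from outside, world axes, zero at the start; "ft_torque": the same for the moment, N m; "gripper_width": finger opening in m.
Only numpy, scipy, OpenCV 4.12 (cv2) and the standard library are available. Lean on these libraries where they do the work, as an engineer would, in place of code of your own. Each camera call takes 0.05 s, during which the arm holds its last target.

## Working session

There is one attempt and no reset: what is moved stays moved. The work goes in short steps, Python scripts to look and compute and a shell command to move; the robot and the scene stay as the last step left them, time stands still between calls to the robot, and variables do not carry over. Pictures are saved under pics/ and viewed, and the job is handed in when it is done.

```bash
ls; mkdir -p pics; python3 - <<'E'
from rig import env, vision
import cv2,numpy as np
for n in("scene","top"):
    c=vision.camera(n); cv2.imwrite(f"pics/{n}0.png",c["pixels"][:,:,::-1])
    print(n,c["intrinsics"].tolist(),np.round(c["pose"],4).tolist())
    for l in("flashing","roof_board","shingle","tack_tin","awl"):
        print(l,[(round(r["score"],2),[round(float(v)) for v in r["bbox"]]) for r in vision.recognise(l,n)][:3])
s=env.sense();print(s["time_s"],s["tool_pos"],np.round(s["eef_rot"],4),s["ft_force"],s["gripper_width"])
E
```

```text
pics
scene [[474.2070753661766, 0.0, 312.3472984417346], [0.0, 474.2070753661766, 242.93288744791337], [0.0, 0.0, 1.0]] [[-0.8021, -0.4702, 0.3683, 0.2336], [-0.5971, 0.6451, -0.4768, 0.564], [-0.0133, -0.6023, -0.7981, 0.8268], [0.0, 0.0, 0.0, 1.0]]
flashing [(0.56, [286, 332, 366, 404]), (0.5, [249, 180, 274, 207])]
roof_board [(0.78, [301, 157, 435, 251])]
shingle [(0.59, [334, 167, 367, 207])]
tack_tin [(0.84, [249, 180, 274, 209])]
awl [(0.75, [290, 135, 323, 175])]
top [[499.093023681541, 0.0, 325.00075802097035], [0.0, 499.093023681541, 237.3510074817091], [0.0, 0.0, 1.0]] [[0.0098, -0.9877, 0.156, 0.4586], [-0.9998, -0.0126, -0.0173, 0.0709], [0.0191, -0.1558, -0.9876, 0.936], [0.0, 0.0, 0.0, 1.0]]
flashing [(0.92, [176, 296, 224, 365])]
roof_board [(0.63, [340, 198, 499, 335])]
shingle [(0.61, [381, 200, 446, 245])]
tack_tin [(0.72, [327, 128, 362, 157]), (0.32, [180, 297, 224, 364])]
awl [(0.7, [389, 141, 466, 153])]
0.6 [ 0.20537966 -0.66920256  0.40473569] [[-0.      0.2934 -0.956 ]
 [ 0.     -0.956  -0.2934]
 [-1.     -0.      0.    ]] [-1.27029061  0.19610265  0.33075387] 0.09141352851118788
```

View pics/scene0.png

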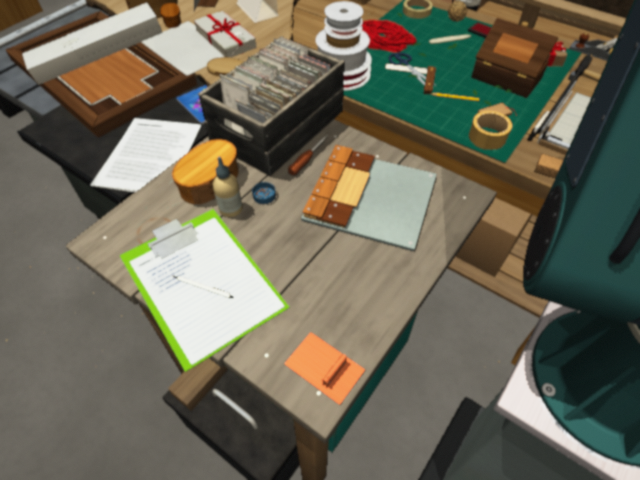

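View pics/top0.png

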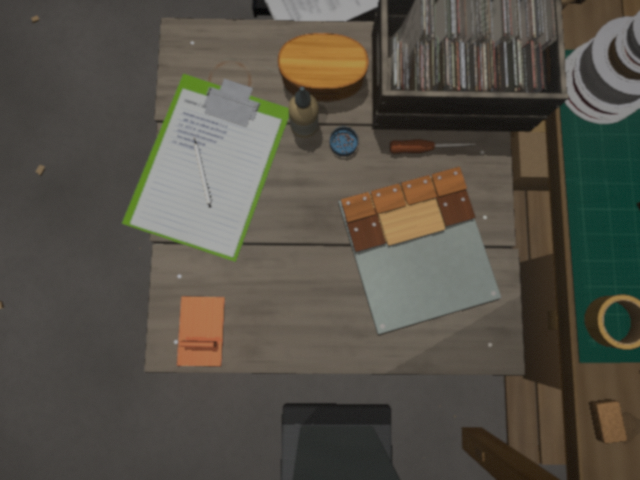

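The top view shows the flashing at about (200,330) with its nose up-image and its seam at row 345. The panel is turned about 15°, with the pale shingle at about (413,222). The scene view agrees.

```bash
cat > h.py <<'E'
from rig import env, vision
import cv2,numpy as np
from scipy.optimize import least_squares
def proj(c,P):
    P=np.atleast_2d(P);T=np.linalg.inv(c["pose"]);q=P@T[:3,:3].T+T[:3,3];q=q@c["intrinsics"].T;return q[:,:2]/q[:,2:]
def back(c,uv,z):
    uv=np.atleast_2d(np.array(uv,float));d=np.c_[uv,np.ones(len(uv))]@np.linalg.inv(c["intrinsics"]).T@c["pose"][:3,:3].T;o=c["pose"][:3,3]
    return o+d*((z-o[2])/d[:,2])[:,None]
def crop(c,box,name,k):
    l,t,r,b=box;im=c["pixels"][t:b,l:r,::-1];cv2.imwrite(name,cv2.resize(im,None,fx=k,fy=k,interpolation=cv2.INTER_CUBIC))
E
python3 - <<'E'
from h import *
for n,bx in(("top",((160,285,260,375),(325,155,515,340))),("scene",((275,320,375,410),(290,135,450,260)))):
    c=vision.camera(n)
    crop(c,bx[0],f"pics/{n}_f.png",7);crop(c,bx[1],f"pics/{n}_b.png",4)
    for l,z in(("flashing",.003),("roof_board",.012),("shingle",.025)):
        for r in vision.cut_out(l,n)[:2]:
            m=r["mask"].astype(np.uint8);cs=max(cv2.findContours(m,0,1)[0],key=cv2.contourArea)
            W=back(c,cs[:,0,:],z)[:,:2]*1000
            (cx,cy),(w,h),a=cv2.minAreaRect(W.astype(np.float32))
            print(n,l,round(r["score"],2),m.sum(),[round(v,1) for v in(cx,cy,w,h,a)],r["bbox"])
E
```

```text
top flashing 0.65 3029 [429.9, 279.7, 80.1, 124.4, 89.5] [177.3, 296.8, 222.4, 363.8]
top roof_board 0.56 10869 [585.3, -120.8, 260.0, 244.3, 16.7] [341.5, 200.0, 499.5, 335.2]
top shingle 0.65 1933 [635.3, -106.3, 62.7, 113.3, 15.9] [382.1, 200.7, 444.7, 244.7]
scene flashing 0.79 2930 [427.8, 284.3, 127.7, 82.8, 0.6] [285.5, 333.8, 367.4, 404.2]
scene roof_board 0.79 5535 [582.9, -113.9, 258.3, 247.0, 16.6] [301.5, 156.6, 436.4, 248.9]
scene shingle 0.35 5688 [577.3, -100.4, 257.9, 247.5, 16.8] [300.1, 155.7, 436.4, 248.8]
```

View pics/top_f.png

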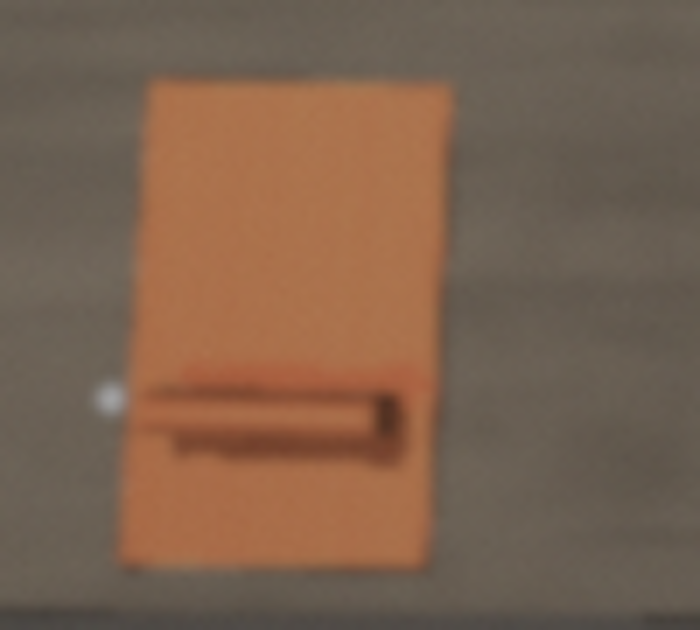

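View pics/top_b.png

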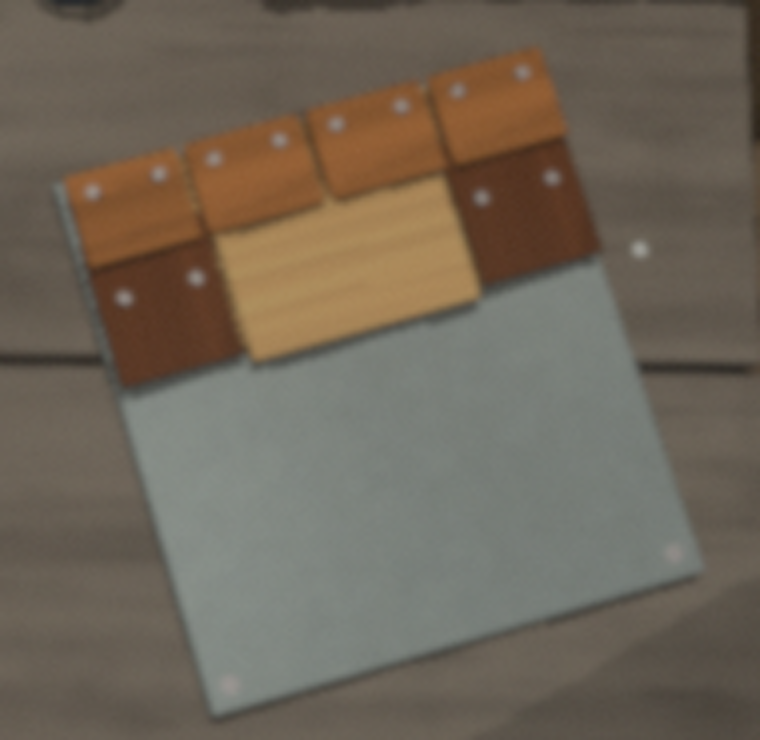

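View pics/scene_b.png

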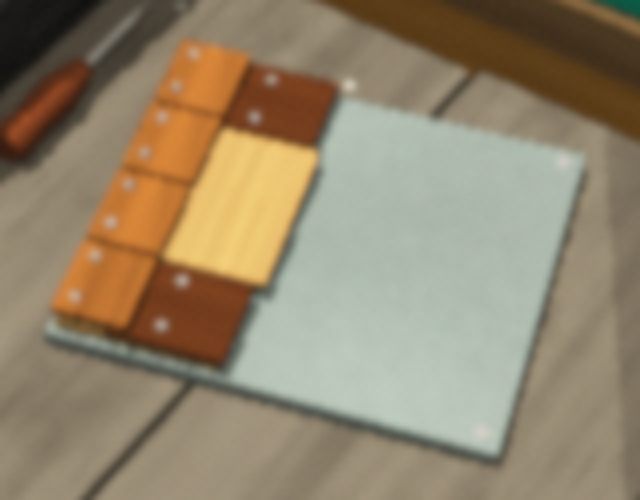

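View pics/scene_f.png

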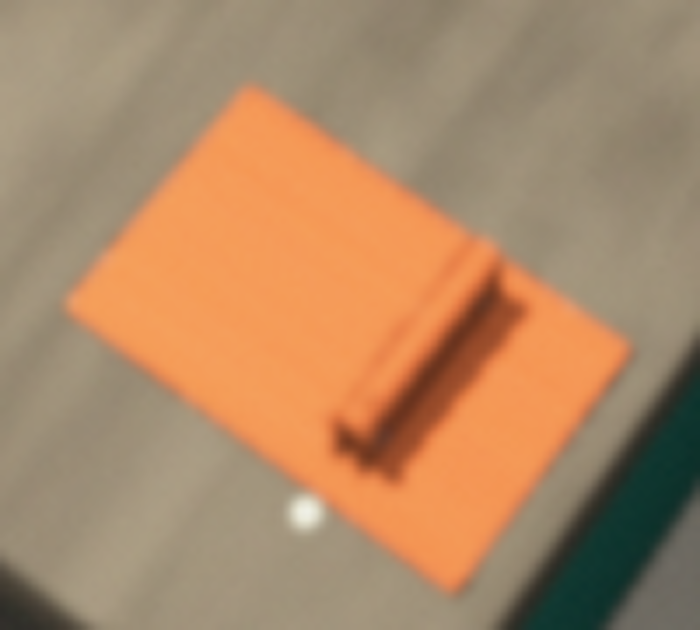

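```bash
python3 - <<'E'
from h import *
C={n:vision.camera(n) for n in("top","scene")}
def px(l,off,k): return (np.array(l,float)+.5)/k-.5+np.array(off)
def fit(items,x0):
    # items: cam, local pts Nx3, px
    def f(x,cams):
        th=x[2];R=np.array([[np.cos(th),-np.sin(th),0],[np.sin(th),np.cos(th),0],[0,0,1]])
        return np.concatenate([(proj(C[n],L@R.T+[x[0],x[1],0])-p).ravel() for n,L,p in items if n in cams])
    for cams in(("top",),("scene",),("top","scene")):
        r=least_squares(f,x0,args=(cams,));print(cams,np.round(r.x[:2]*1000,1),round(np.degrees(r.x[2]),2),"resid",np.round(r.fun,1))
L=np.array
fl=L([[85,40,3],[85,-40,3],[-40,-40,3],[-40,40,3]])/1000
fit([("top",fl,px([(150,80),(455,85),(428,568),(120,566)],(160,285),7)),
     ("scene",fl,px([(66,300),(252,85),(632,345),(455,595)],(275,320),7))],[.42,.28,0])
b=L([[-130,120,12],[-130,-120,12],[130,120,12],[20,56,25],[20,-56,25]])/1000
fit([("top",b,px([(213,717),(702,573),(55,185),(250,364),(480,299)],(325,155),4)),
     ("scene",b,px([(500,460),(583,155),(45,335),(268,286),(318,152)],(290,135),4))],[.58,-.12,.28])
E
```

```text
('top',) [407.8 280.4] -0.48 resid [-0.  -0.2 -0.2 -0.1  0.3  0.3 -0.1 -0.1]
('scene',) [406.1 284.4] -0.88 resid [-0.2  0.4 -0.  -0.6  0.3  0.3 -0.1 -0.2]
('top', 'scene') [407.1 282.3] -0.69 resid [-0.9  0.1 -1.   0.4 -0.9  0.8 -1.2  0.2  0.1 -0.6  0.1 -1.6  0.5 -1.
  0.2 -1.5]
('top',) [ 585.5 -120.2] 16.56 resid [-0.6  0.6  0.9  0.1 -1.  -0.5  0.4 -0.1  0.3 -0.1]
('scene',) [ 583.2 -114.6] 17.09 resid [ 0.3 -0.6  0.8 -0.2 -0.6  0.2 -0.7  0.2  0.2  0.2]
('top', 'scene') [ 584.9 -118.6] 16.75 resid [-1.2  1.   0.2  0.2 -2.   0.1 -0.4  0.3 -0.6  0.1  0.1 -2.   1.2 -1.2
 -0.3 -1.6 -0.4 -1.3  0.6 -1. ]
```

```bash
cat >> h.py <<'E'
def rows(target_xyz,yaw,n,arc=False,show=True):
    """rows from measured pose to target (TCP, tool pointing down, tool-y yaw deg), n rows"""
    s=env.sense();p=np.array(s["tool_pos"]);R=np.array(s["eef_rot"])
    y0=np.degrees(np.arctan2(R[1,1],R[0,1]));dy=(yaw-y0+180)%360-180
    t=np.array(target_xyz,float)
    r0,a0=np.hypot(*p[:2]),np.arctan2(p[1],p[0]);r1,a1=np.hypot(*t[:2]),np.arctan2(t[1],t[0])
    prev=p
    for i in range(n):
        u=(i+1)/n
        q=p+(t-p)*u
        if arc:
            r=r0+(r1-r0)*u;a=a0+(a1-a0)*u;q[:2]=r*np.cos(a),r*np.sin(a)
        th=np.radians(y0+dy*i/n);ey=np.array([np.cos(th),np.sin(th),0]);ex=np.array([0,0,-1.]);ez=np.cross(ex,ey)
        d=q-prev;prev=q
        print([round(float(d@e),3 if n>2 else 4) for e in(ex,ey,ez)],"rotx",round(-dy/n,2))
def st():
    s=env.sense();R=np.array(s["eef_rot"])
    print("t",round(s["time_s"],2),"p",np.round(np.array(s["tool_pos"])*1000,1),"yaw",round(np.degrees(np.arctan2(R[1,1],R[0,1])),2),"x",np.round(R[:,0],4),"F",np.round(s["ft_force"],1),"w",round(s["gripper_width"]*1000,1))
E
python3 -c "
from h import *
rows([.407,.282,.30],-.6,24,True)"
```

```text
[0.004, -0.011, -0.054] rotx -3.01
[0.004, -0.012, -0.053] rotx -3.01
[0.004, -0.013, -0.052] rotx -3.01
[0.004, -0.015, -0.051] rotx -3.01
[0.004, -0.016, -0.05] rotx -3.01
[0.004, -0.017, -0.049] rotx -3.01
[0.004, -0.018, -0.048] rotx -3.01
[0.004, -0.019, -0.047] rotx -3.01
[0.004, -0.02, -0.046] rotx -3.01
[0.004, -0.021, -0.044] rotx -3.01
[0.004, -0.022, -0.043] rotx -3.01
[0.004, -0.023, -0.042] rotx -3.01
[0.004, -0.024, -0.041] rotx -3.01
[0.004, -0.025, -0.04] rotx -3.01
[0.004, -0.025, -0.038] rotx -3.01
[0.004, -0.026, -0.037] rotx -3.01
[0.004, -0.027, -0.036] rotx -3.01
[0.004, -0.027, -0.034] rotx -3.01
[0.004, -0.028, -0.033] rotx -3.01
[0.004, -0.028, -0.032] rotx -3.01
[0.004, -0.029, -0.03] rotx -3.01
[0.004, -0.029, -0.029] rotx -3.01
[0.004, -0.03, -0.028] rotx -3.01
[0.004, -0.03, -0.027] rotx -3.01
```

```bash
python3 -m jog '[{"slide":[0.004,-0.01,-0.046],"delta_rot":[-2.6,0,0],"gripper":0.06},{"slide":[0.004,-0.01,-0.046],"delta_rot":[-2.6,0,0],"gripper":0.06},{"slide":[0.004,-0.011,-0.045],"delta_rot":[-2.6,0,0],"gripper":0.06},{"slide":[0.004,-0.012,-0.045],"delta_rot":[-2.6,0,0],"gripper":0.06},{"slide":[0.004,-0.013,-0.044],"delta_rot":[-2.6,0,0],"gripper":0.06},{"slide":[0.004,-0.014,-0.044],"delta_rot":[-2.6,0,0],"gripper":0.06},{"slide":[0.004,-0.015,-0.043],"delta_rot":[-2.6,0,0],"gripper":0.06},{"slide":[0.004,-0.016,-0.042],"delta_rot":[-2.6,0,0],"gripper":0.06},{"slide":[0.004,-0.017,-0.041],"delta_rot":[-2.6,0,0],"gripper":0.06},{"slide":[0.004,-0.018,-0.04],"delta_rot":[-2.6,0,0],"gripper":0.06}]'; python3 -c "
from h import *
st();rows([.407,.282,.30],-.6,18,True)"
```

```text
time_s: 2.1
tool_pos: [0.5248, -0.3382, 0.3645]
eef_rot: [[0.003, 0.69, -0.724], [-0.005, -0.724, -0.69], [-1.0, 0.006, 0.001]]
ft_force: [0.7, -1.2, -0.6]
gripper_width: 0.0601
t 2.1 p [ 524.8 -338.2  364.5] yaw -46.36 x [ 0.003 -0.005 -1.   ] F [ 0.7 -1.2 -0.6] w 60.1
[0.004, -0.018, -0.037] rotx -2.54
[0.004, -0.018, -0.036] rotx -2.54
[0.004, -0.019, -0.036] rotx -2.54
[0.004, -0.02, -0.035] rotx -2.54
[0.004, -0.02, -0.034] rotx -2.54
[0.004, -0.021, -0.033] rotx -2.54
[0.004, -0.021, -0.032] rotx -2.54
[0.004, -0.022, -0.031] rotx -2.54
[0.004, -0.022, -0.03] rotx -2.54
[0.004, -0.023, -0.029] rotx -2.54
[0.004, -0.023, -0.029] rotx -2.54
[0.004, -0.023, -0.028] rotx -2.54
[0.004, -0.024, -0.027] rotx -2.54
[0.004, -0.024, -0.026] rotx -2.54
[0.004, -0.024, -0.025] rotx -2.54
[0.004, -0.025, -0.024] rotx -2.54
[0.004, -0.025, -0.023] rotx -2.54
[0.004, -0.025, -0.022] rotx -2.54
```

```bash
python3 -m jog '[{"slide":[0.004,-0.02,-0.042],"delta_rot":[-3,0,0],"gripper":0.06},{"slide":[0.004,-0.02,-0.042],"delta_rot":[-3,0,0],"gripper":0.06},{"slide":[0.004,-0.021,-0.041],"delta_rot":[-3,0,0],"gripper":0.06},{"slide":[0.004,-0.022,-0.04],"delta_rot":[-3,0,0],"gripper":0.06},{"slide":[0.004,-0.023,-0.039],"delta_rot":[-3,0,0],"gripper":0.06},{"slide":[0.004,-0.023,-0.038],"delta_rot":[-3,0,0],"gripper":0.06},{"slide":[0.004,-0.024,-0.037],"delta_rot":[-3,0,0],"gripper":0.06},{"slide":[0.004,-0.025,-0.035],"delta_rot":[-3,0,0],"gripper":0.06},{"slide":[0.004,-0.025,-0.034],"delta_rot":[-3,0,0],"gripper":0.06},{"slide":[0.004,-0.025,-0.032],"delta_rot":[-3,0,0],"gripper":0.06}]'; python3 -c "
from h import *
st();rows([.407,.282,.23],-.6,6,True)"
```

```text
time_s: 3.1
tool_pos: [0.5404, 0.1124, 0.3225]
eef_rot: [[0.01, 0.966, -0.26], [-0.006, -0.26, -0.966], [-1.0, 0.011, 0.003]]
ft_force: [0.1, -0.4, -0.1]
gripper_width: 0.06
t 3.1 p [540.4 112.4 322.5] yaw -15.07 x [ 0.0096 -0.0059 -0.9999] F [ 0.1 -0.4 -0.1] w 60.0
[0.015, -0.026, -0.027] rotx -2.41
[0.015, -0.026, -0.026] rotx -2.41
[0.015, -0.027, -0.025] rotx -2.41
[0.015, -0.027, -0.024] rotx -2.41
[0.015, -0.027, -0.023] rotx -2.41
[0.015, -0.027, -0.022] rotx -2.41
```

```bash
cat >> h.py <<'E'
from scipy.spatial.transform import Rotation as Ro
def need(t,yaw):
    s=env.sense();p=np.array(s["tool_pos"]);R=np.array(s["eef_rot"]);th=np.radians(yaw)
    ey=np.array([np.cos(th),np.sin(th),0]);ex=np.array([0,0,-1.]);D=np.c_[ex,ey,np.cross(ex,ey)]
    print("slide",np.round(R.T@(np.array(t)-p),4),"rot",np.round(Ro.from_matrix(R.T@D).as_rotvec(degrees=True),2))
E
python3 -m jog '[{"slide":[0.016,-0.027,-0.028],"delta_rot":[-2.5,0,0],"gripper":0.06},{"slide":[0.016,-0.028,-0.027],"delta_rot":[-2.5,0,0],"gripper":0.06},{"slide":[0.016,-0.028,-0.026],"delta_rot":[-2.5,0,0],"gripper":0.06},{"slide":[0.015,-0.028,-0.025],"delta_rot":[-2.5,0,0],"gripper":0.06},{"slide":[0.015,-0.027,-0.024],"delta_rot":[-2.5,0,0],"gripper":0.06},{"slide":[0.01,-0.02,-0.015],"delta_rot":[-2.2,0,0],"gripper":0.06},{"slide":[0,0,0],"delta_rot":[0,0,0],"gripper":0.06}]'; python3 -c "
from h import *
st();need([.407,.282,.196],-.6)
c=vision.camera('top');crop(c,(130,230,330,390),'pics/top1.png',4)
c=vision.camera('scene');crop(c,(245,290,415,430),'pics/scene1.png',4)"
```

```text
time_s: 3.8
tool_pos: [0.4025, 0.2889, 0.2302]
eef_rot: [[0.015, 1.0, 0.011], [-0.005, 0.011, -1.0], [-1.0, 0.014, 0.005]]
ft_force: [-0.4, -0.7, 0.7]
gripper_width: 0.0599
t 3.8 p [402.5 288.9 230.2] yaw 0.61 x [ 0.0145 -0.0045 -0.9999] F [-0.4 -0.7  0.7] w 59.9
slide [0.0343 0.0039 0.0068] rot [ 1.21  0.26 -0.83]
```

View pics/top1.png

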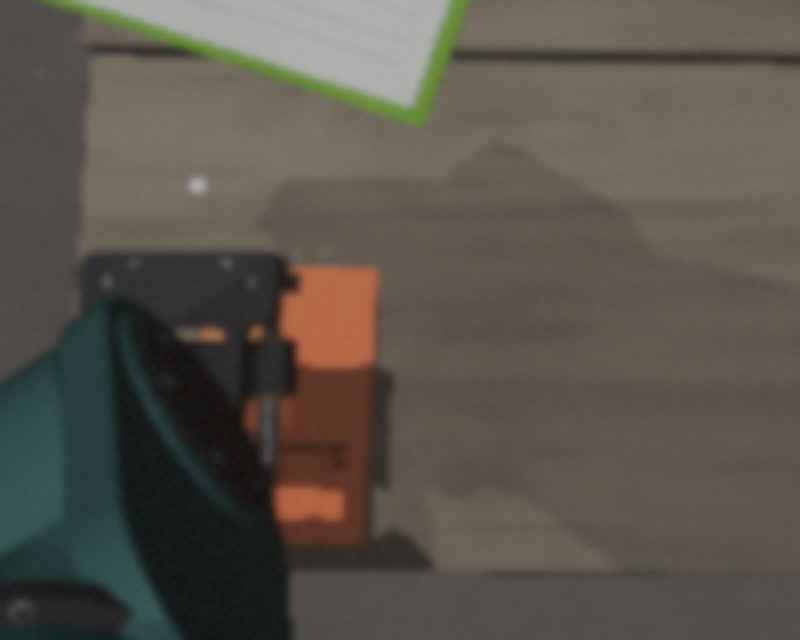

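View pics/scene1.png

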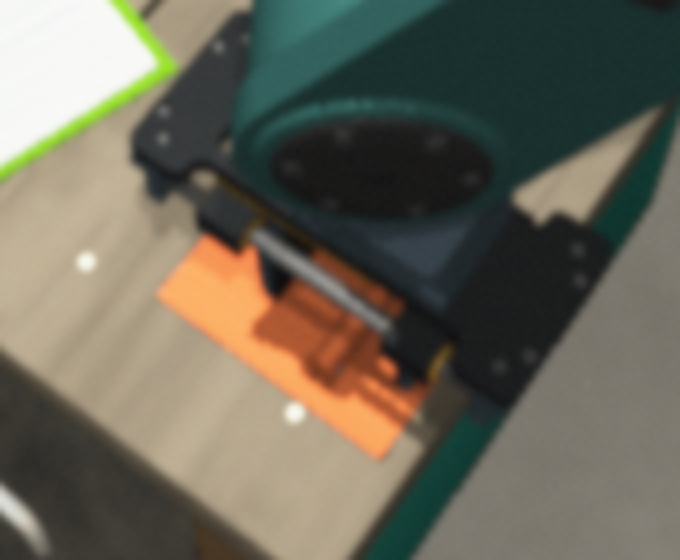

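Both views show the jaws straddling the seam along the strip's x (scene crop ~(350,340)). I'll descend next.

```bash
python3 -m jog '[{"slide":[0.012,0.003,0.005],"delta_rot":[1.2,0.26,-0.8],"gripper":0.06},{"slide":[0.01,0.001,0.002],"delta_rot":[0,0,0],"gripper":0.06},{"slide":[0.005,0,0],"delta_rot":[0,0,0],"gripper":0.06},{"slide":[0,0,0],"delta_rot":[0,0,0],"gripper":0.06}]'; python3 -c "
from h import *
st();need([.407,.282,.196],-.6)"
```

```text
time_s: 4.3
tool_pos: [0.4121, 0.279, 0.2033]
eef_rot: [[0.004, 1.0, -0.02], [0.003, -0.02, -1.0], [-1.0, 0.004, -0.003]]
ft_force: [0.0, -0.6, -0.7]
gripper_width: 0.06
t 4.3 p [412.1 279.  203.3] yaw -1.17 x [ 0.0039  0.0032 -1.    ] F [ 0.  -0.6 -0.7] w 60.0
slide [ 0.0072 -0.0052 -0.0029] rot [-0.57 -0.19 -0.22]
```

```bash
python3 -m jog '[{"slide":[0.005,-0.004,-0.002],"delta_rot":[-0.5,-0.2,-0.2],"gripper":0.06},{"slide":[0.002,0,0],"delta_rot":[0,0,0],"gripper":0.04},{"slide":[0,0,0],"delta_rot":[0,0,0],"gripper":0.03}]'; python3 -c "
from h import *
st();need([.407,.282,.196],-.6)"
```

```text
time_s: 4.6
tool_pos: [0.4083, 0.2808, 0.1956]
eef_rot: [[-0.0, 1.0, -0.012], [-0.001, -0.012, -1.0], [-1.0, -0.0, 0.001]]
ft_force: [0.2, -0.7, 0.9]
gripper_width: 0.0465
t 4.6 p [408.3 280.8 195.6] yaw -0.69 x [-1.e-04 -7.e-04 -1.e+00] F [ 0.2 -0.7  0.9] w 46.5
slide [-0.0004 -0.0013 -0.0012] rot [-0.09  0.04  0.01]
```

```bash
python3 -m jog '[{"slide":[0,0,0],"delta_rot":[0,0,0],"gripper":0.02},{"slide":[0,0,0],"delta_rot":[0,0,0],"gripper":0.01},{"slide":[0,0,0],"delta_rot":[0,0,0],"gripper":0},{"slide":[0,0,0],"delta_rot":[0,0,0],"gripper":0},{"slide":[0,0,0],"delta_rot":[0,0,0],"gripper":0},{"slide":[0,0,0],"delta_rot":[0,0,0],"gripper":0},{"slide":[0,0,0],"delta_rot":[0,0,0],"gripper":0}]'; python3 -c "
from h import *
st()"
```

```text
time_s: 5.3
tool_pos: [0.4082, 0.2811, 0.1962]
eef_rot: [[0.001, 1.0, -0.011], [-0.0, -0.011, -1.0], [-1.0, 0.001, 0.0]]
ft_force: [0.8, 0.2, -1.5]
gripper_width: 0.01
t 5.3 p [408.2 281.1 196.2] yaw -0.65 x [ 7.e-04 -2.e-04 -1.e+00] F [ 0.8  0.2 -1.5] w 10.0
```

```bash
python3 -m jog '[{"slide":[-0.015,0,0],"delta_rot":[0,0,0],"gripper":0},{"slide":[-0.025,0,0],"delta_rot":[0,0,0],"gripper":0},{"slide":[-0.025,0,0],"delta_rot":[0,0,0],"gripper":0},{"slide":[0,0,0],"delta_rot":[0,0,0],"gripper":0}]'; python3 -c "
from h import *
st();rows([.4988,-.1445,.26],16.75,12,True)"
```

```text
time_s: 5.7
tool_pos: [0.4078, 0.2809, 0.2623]
eef_rot: [[-0.002, 1.0, -0.012], [-0.002, -0.012, -1.0], [-1.0, -0.002, 0.002]]
ft_force: [0.5, -0.8, -1.3]
gripper_width: 0.0101
t 5.7 p [407.8 280.9 262.3] yaw -0.66 x [-0.0016 -0.0017 -1.    ] F [ 0.5 -0.8 -1.3] w 10.1
[0.0, 0.022, 0.03] rotx -1.45
[0.0, 0.019, 0.032] rotx -1.45
[0.0, 0.016, 0.034] rotx -1.45
[0.0, 0.012, 0.035] rotx -1.45
[0.0, 0.009, 0.036] rotx -1.45
[0.0, 0.005, 0.037] rotx -1.45
[0.0, 0.001, 0.038] rotx -1.45
[0.0, -0.002, 0.038] rotx -1.45
[0.0, -0.006, 0.037] rotx -1.45
[0.0, -0.01, 0.037] rotx -1.45
[0.0, -0.013, 0.036] rotx -1.45
[0.0, -0.017, 0.034] rotx -1.45
```

```bash
python3 -m jog '[{"slide":[0,0.012,0.016],"delta_rot":[-0.8,0,0],"gripper":0},{"slide":[0,0.02,0.03],"delta_rot":[-1.5,0,0],"gripper":0},{"slide":[0,0.019,0.034],"delta_rot":[-1.5,0,0],"gripper":0},{"slide":[0,0.016,0.036],"delta_rot":[-1.5,0,0],"gripper":0},{"slide":[0,0.012,0.038],"delta_rot":[-1.5,0,0],"gripper":0},{"slide":[0,0.009,0.039],"delta_rot":[-1.5,0,0],"gripper":0},{"slide":[0,0.005,0.04],"delta_rot":[-1.5,0,0],"gripper":0},{"slide":[0,0.001,0.04],"delta_rot":[-1.5,0,0],"gripper":0},{"slide":[0,-0.002,0.04],"delta_rot":[-1.5,0,0],"gripper":0},{"slide":[0,-0.006,0.037],"delta_rot":[-1.5,0,0],"gripper":0},{"slide":[0,-0.01,0.03],"delta_rot":[-1.2,0,0],"gripper":0},{"slide":[0,-0.006,0.02],"delta_rot":[-1,0,0],"gripper":0}]'; python3 -c "
from h import *
st();need([.4988,-.1445,.24],16.75)"
```

```text
time_s: 6.9
tool_pos: [0.5323, -0.1302, 0.2537]
eef_rot: [[-0.005, 0.957, 0.289], [-0.001, 0.289, -0.957], [-1.0, -0.005, -0.001]]
ft_force: [0.9, -0.4, -0.4]
gripper_width: 0.0098
t 6.9 p [ 532.3 -130.2  253.7] yaw 16.8 x [-5.3e-03 -9.0e-04 -1.0e+00] F [ 0.9 -0.4 -0.4] w 9.8
slide [ 0.0138 -0.0362  0.004 ] rot [ 0.05 -0.04  0.3 ]
```

```bash
python3 -m jog '[{"slide":[0.003,-0.02,0.002],"delta_rot":[0,0,0.3],"gripper":0},{"slide":[0.008,-0.014,0.001],"delta_rot":[0,0,0],"gripper":0},{"slide":[0.005,0,0],"delta_rot":[0,0,0],"gripper":0},{"slide":[0,0,0],"delta_rot":[0,0,0],"gripper":0}]'; python3 -c "
from h import *
st();need([.4988,-.1445,.22],16.75)
c=vision.camera('top');crop(c,(325,155,515,340),'pics/top2.png',4)
print([ (r['score'],r['bbox']) for r in vision.cut_out('flashing','top')])
c=vision.camera('scene');crop(c,(270,125,450,260),'pics/scene2.png',4)"
```

```text
time_s: 7.3
tool_pos: [0.4987, -0.1456, 0.2339]
eef_rot: [[-0.002, 0.958, 0.286], [0.001, 0.286, -0.958], [-1.0, -0.002, -0.002]]
ft_force: [-0.0, -0.3, 0.1]
gripper_width: 0.01
t 7.3 p [ 498.7 -145.6  233.9] yaw 16.62 x [-0.0023  0.0012 -1.    ] F [-0.  -0.3  0.1] w 10.0
slide [ 0.0139  0.0004 -0.001 ] rot [-0.13 -0.11  0.11]
[(0.74, [402.7, 252.3, 444.0, 322.5])]
```

View pics/top2.png

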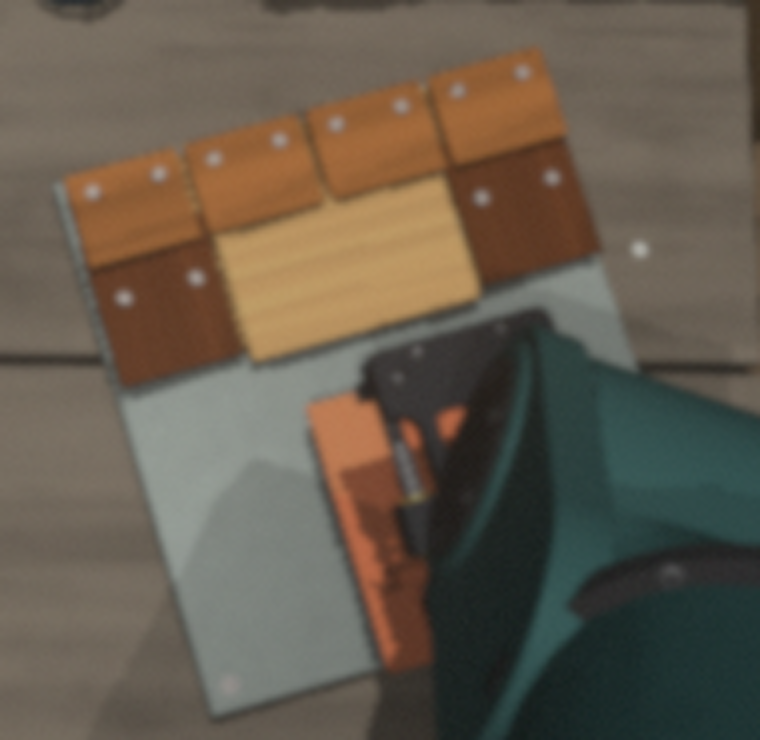

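View pics/scene2.png

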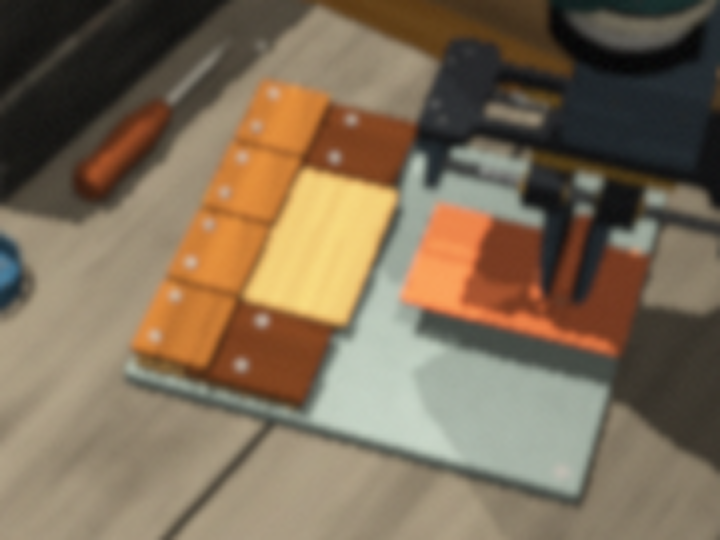

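```bash
python3 - <<'E'
from h import *
def px(l,off,k): return (np.array(l,float)+.5)/k-.5+np.array(off)
z=.0407
B={"top":(.5855,-.1202,16.56),"scene":(.5832,-.1146,17.09)}
for n,pts,off in(("top",[(308,405),(382,670)],(325,155)),("scene",[(402,300),(617,355),(440,205),(650,255)],(270,125))):
    c=vision.camera(n);W=back(c,px(pts,off,4),z)[:,:2]
    for b in(B[n],(.5849,-.1186,16.75)):
        th=np.radians(b[2]);R=np.array([[np.cos(th),-np.sin(th)],[np.sin(th),np.cos(th)]])
        print(n,np.round((W-b[:2])@R*1000,1).tolist())
    print(np.degrees(np.arctan2(*(W[0]-W[1])[::-1])))
E
```

```text
top [[-6.6, 39.8], [-128.6, 43.5]]
top [[-6.3, 38.2], [-128.4, 42.2]]
14.83785615528996
scene [[-7.2, 40.2], [-128.1, 41.4], [-8.3, -38.4], [-130.7, -38.2]]
scene [[-7.9, 44.5], [-128.8, 44.9], [-8.6, -34.2], [-130.9, -34.6]]
16.56382352879299
```

```bash
python3 -m jog '[{"slide":[0.01,0,0.001],"delta_rot":[-0.3,-0.1,0.1],"gripper":0},{"slide":[0.009,0,0],"delta_rot":[0,0,0],"gripper":0},{"slide":[0.004,0,0],"delta_rot":[0,0,0],"gripper":0},{"slide":[0,0,0],"delta_rot":[0,0,0],"gripper":0}]'; python3 -c "
from h import *
st();need([.4990,-.1465,.209],16.9)"
```

```text
time_s: 7.95
tool_pos: [0.5006, -0.146, 0.2104]
eef_rot: [[0.003, 0.956, 0.294], [-0.001, 0.294, -0.956], [-1.0, 0.003, 0.002]]
ft_force: [0.5, -0.4, -0.9]
gripper_width: 0.0098
t 7.95 p [ 500.6 -146.   210.4] yaw 17.08 x [ 0.003 -0.001 -1.   ] F [ 0.5 -0.4 -0.9] w 9.8
slide [ 0.0014 -0.0016 -0.    ] rot [ 0.18  0.11 -0.15]
```

```bash
python3 -m jog '[{"slide":[0.0015,0,0],"delta_rot":[0.15,0.1,-0.25],"gripper":0},{"slide":[0.0005,0.005,0],"delta_rot":[0,0,0],"gripper":0},{"slide":[0,0.01,0],"delta_rot":[0,0,0],"gripper":0},{"slide":[0,0.005,0],"delta_rot":[0,0,0],"gripper":0},{"slide":[0,0,0],"delta_rot":[0,0,0],"gripper":0}]'; python3 -c "
from h import *
st();need([.4990+.9568*.022,-.1465+.2907*.022,.2085],16.9)
c=vision.camera('top');crop(c,(325,155,515,340),'pics/top3.png',4)
c=vision.camera('scene');crop(c,(270,125,450,260),'pics/scene3.png',4)"
```

```text
time_s: 8.45
tool_pos: [0.5205, -0.1402, 0.2087]
eef_rot: [[-0.003, 0.957, 0.29], [-0.001, 0.29, -0.957], [-1.0, -0.003, -0.0]]
ft_force: [0.3, -0.3, -1.6]
gripper_width: 0.0098
t 8.45 p [ 520.5 -140.2  208.7] yaw 16.88 x [-3.4e-03 -6.0e-04 -1.0e+00] F [ 0.3 -0.3 -1.6] w 9.8
slide [ 0.0002 -0.0004 -0.0003] rot [-0.02 -0.02  0.19]
```

View pics/top3.png

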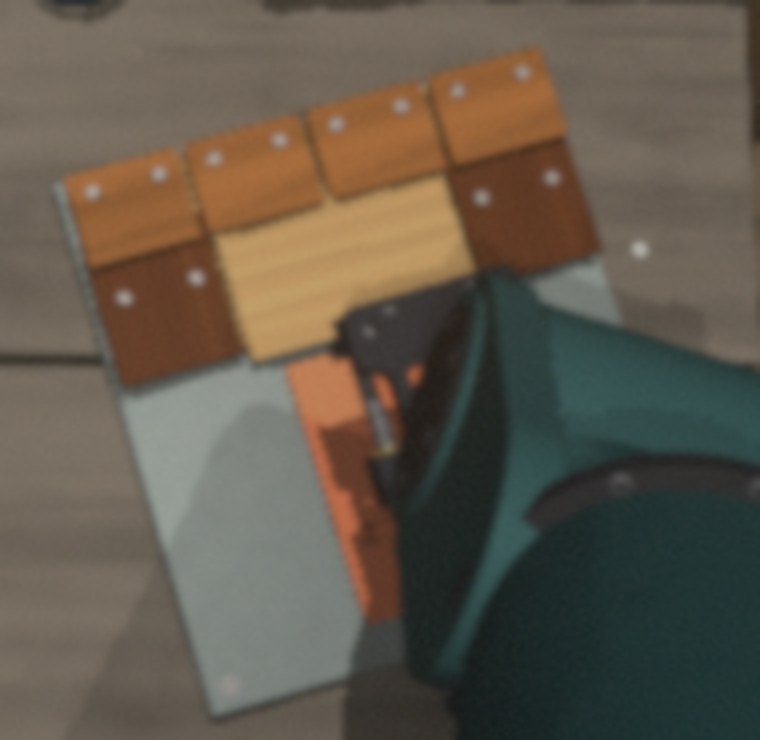

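View pics/scene3.png

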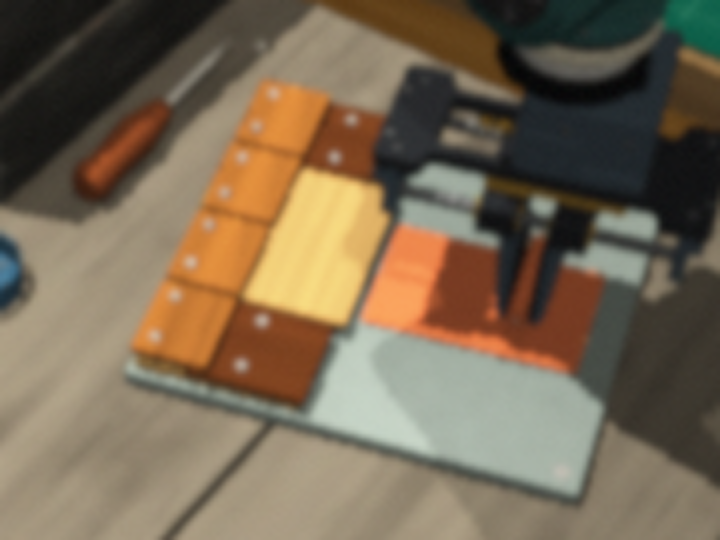

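```bash
python3 - <<'E'
from h import *
def px(l,off,k): return (np.array(l,float)+.5)/k-.5+np.array(off)
z=.0155
B={"top":(.5855,-.1202,16.56),"scene":(.5832,-.1146,17.09)}
for n,pts,off in(("top",[(288,368),(365,622)],(325,155)),("scene",[(363,322),(577,373),(400,228),(603,270)],(270,125))):
    c=vision.camera(n);W=back(c,px(pts,off,4),z)[:,:2]
    b=B[n];th=np.radians(b[2]);R=np.array([[np.cos(th),-np.sin(th)],[np.sin(th),np.cos(th)]])
    print(n,np.round((W-b[:2])@R*1000,1).tolist())
    # automated left edge: orange mask
    im=c["pixels"].astype(int);m=(im[...,0]-im[...,2]>60)
E
```

```text
top [[14.3, 38.6], [-107.5, 39.5]]
scene [[13.3, 40.9], [-109.5, 38.8], [13.2, -37.6], [-107.1, -42.9]]
```

```bash
python3 -m jog '[{"slide":[0.0003,0.004,0],"delta_rot":[0,0,0.2],"gripper":0},{"slide":[0,0.006,0],"delta_rot":[0,0,0],"gripper":0},{"slide":[0,0.006,0],"delta_rot":[0,0,0],"gripper":0},{"slide":[0,0.003,0],"delta_rot":[0,0,0],"gripper":0},{"slide":[0,0,0],"delta_rot":[0,0,0],"gripper":0}]'; python3 -c "
from h import *
st();need([.4990+.9568*.042,-.1465+.2907*.042,.2083],16.9)"
```

```text
time_s: 9.15
tool_pos: [0.5391, -0.1345, 0.2082]
eef_rot: [[-0.0, 0.957, 0.29], [0.001, 0.29, -0.957], [-1.0, -0.0, -0.001]]
ft_force: [-0.4, -0.1, -0.8]
gripper_width: 0.0098
t 9.15 p [ 539.1 -134.5  208.2] yaw 16.84 x [-4.e-04  8.e-04 -1.e+00] F [-0.4 -0.1 -0.8] w 9.8
slide [-0.0001  0.0002 -0.0002] rot [-0.06 -0.05  0.01]
```

Nose is now about 13 mm inside the mouth with no force building up, so I'll carry on.

```bash
python3 -m jog '[{"slide":[0,0.004,0],"delta_rot":[0,0,0],"gripper":0},{"slide":[0,0.006,0],"delta_rot":[0,0,0],"gripper":0},{"slide":[0,0.006,0],"delta_rot":[0,0,0],"gripper":0},{"slide":[0,0.003,0],"delta_rot":[0,0,0],"gripper":0},{"slide":[0,0,0],"delta_rot":[0,0,0],"gripper":0}]'; python3 -c "
from h import *
st();need([.4990+.9568*.062,-.1465+.2907*.062,.2083],16.9)
c=vision.camera('top');crop(c,(325,155,515,340),'pics/top4.png',4)
c=vision.camera('scene');crop(c,(270,125,450,260),'pics/scene4.png',4)"
```

```text
time_s: 9.65
tool_pos: [0.5588, -0.1285, 0.2082]
eef_rot: [[-0.001, 0.957, 0.29], [0.001, 0.29, -0.957], [-1.0, -0.0, -0.001]]
ft_force: [0.0, -1.4, 1.1]
gripper_width: 0.0098
t 9.65 p [ 558.8 -128.5  208.2] yaw 16.85 x [-6.e-04  8.e-04 -1.e+00] F [ 0.  -1.4  1.1] w 9.8
slide [-0.0001 -0.0005 -0.0002] rot [-0.05 -0.05  0.02]
```

View pics/scene4.png

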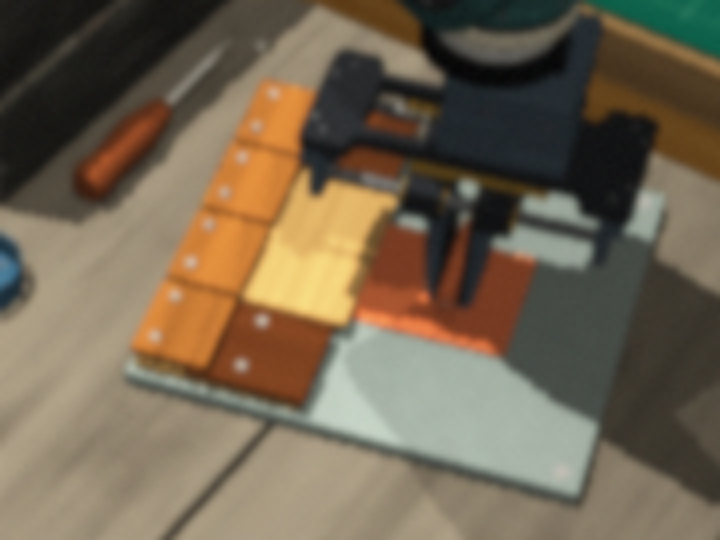

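View pics/top4.png

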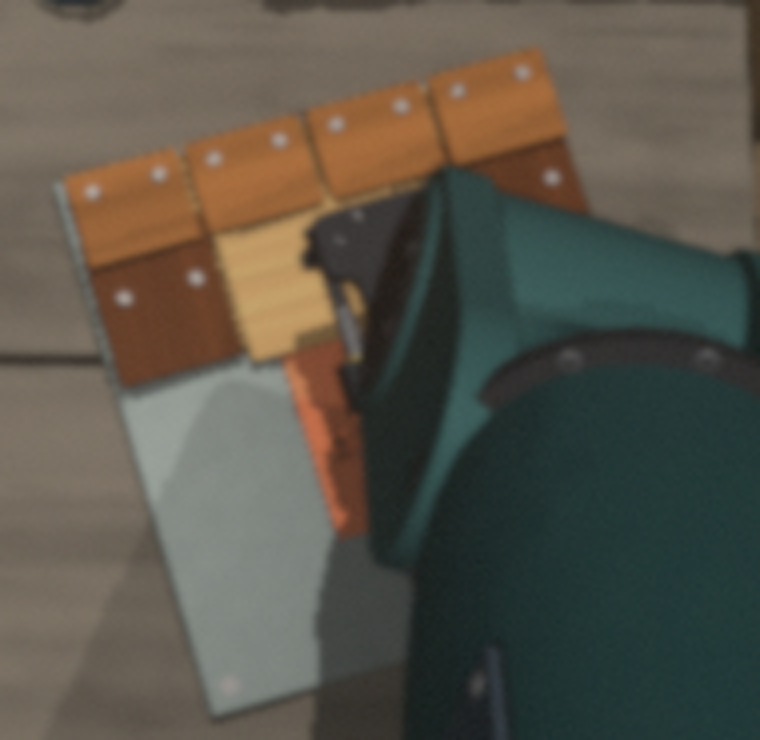

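Both views show the strip going in square. The shingle's butt corner hasn't moved: top (252,364), scene (345,325). About 8–12 mm remains.

```bash
python3 -m jog '[{"slide":[0,0.003,0],"delta_rot":[0,0,0],"gripper":0},{"slide":[0,0.003,0],"delta_rot":[0,0,0],"gripper":0},{"slide":[0,0,0],"delta_rot":[0,0,0],"gripper":0}]'; python3 -c "
from h import *
st()";python3 -m jog '[{"slide":[0,0.002,0],"delta_rot":[0,0,0],"gripper":0},{"slide":[0,0.001,0],"delta_rot":[0,0,0],"gripper":0},{"slide":[0,0,0],"delta_rot":[0,0,0],"gripper":0}]'; python3 -c "
from h import *
st()"
```

```text
time_s: 10.05
tool_pos: [0.5643, -0.1268, 0.2082]
eef_rot: [[-0.001, 0.957, 0.289], [0.001, 0.289, -0.957], [-1.0, -0.001, -0.001]]
ft_force: [0.5, 0.9, -0.3]
gripper_width: 0.0099
t 10.05 p [ 564.3 -126.8  208.2] yaw 16.82 x [-1.2e-03  8.0e-04 -1.0e+00] F [ 0.5  0.9 -0.3] w 9.9
time_s: 10.35
tool_pos: [0.5673, -0.1259, 0.2082]
eef_rot: [[-0.001, 0.957, 0.289], [0.001, 0.289, -0.957], [-1.0, -0.001, -0.001]]
ft_force: [-1.1, -0.4, 0.4]
gripper_width: 0.01
t 10.35 p [ 567.3 -125.9  208.2] yaw 16.82 x [-1.4e-03  9.0e-04 -1.0e+00] F [-1.1 -0.4  0.4] w 10.0
```

```bash
for i in 1 2 3; do python3 -m jog '[{"slide":[0,0.001,0],"delta_rot":[0,0,0],"gripper":0},{"slide":[0,0,0],"delta_rot":[0,0,0],"gripper":0}]' >/dev/null; python3 -c "
from h import *
st()";done
```

```text
t 10.55 p [ 567.8 -125.8  208.2] yaw 16.82 x [-3.1e-03  8.0e-04 -1.0e+00] F [ 0.2 -1.4  2.2] w 9.6
t 10.75 p [ 568.2 -125.8  208.3] yaw 16.81 x [-5.e-03  8.e-04 -1.e+00] F [-1.2 -0.7  4.3] w 9.6
t 10.95 p [ 568.6 -125.7  208.3] yaw 16.79 x [-7.e-03  9.e-04 -1.e+00] F [-1.1 -0.7  5.6] w 9.8
```

The nose has stopped: the tip stays put while the TCP creeps and the tool pitches. That is the batten, close to where I predicted. I'll take the pitch out, keep the nose against the stop, then press.

```bash
python3 -m jog '[{"slide":[0,-0.0012,0],"delta_rot":[0,0,0.4],"gripper":0},{"slide":[0,0,0],"delta_rot":[0,0,0],"gripper":0}]' >/dev/null; python3 -c "
from h import *
st()
need([.5675,-.1259,.2082],16.85)"; python3 -m jog '[{"slide":[0.0005,0,0],"delta_rot":[0,0,0],"gripper":0},{"slide":[0.0005,0,0],"delta_rot":[0,0,0],"gripper":0}]' >/dev/null; python3 -c "
from h import *
st()"
```

```text
t 11.15 p [ 567.2 -126.1  208.2] yaw 16.78 x [-3.e-04  3.e-03 -1.e+00] F [-0.5 -1.2  0.6] w 10.2
slide [ 0.      0.0003 -0.0001] rot [-0.07 -0.17 -0.03]
t 11.35 p [ 567.4 -126.   208.1] yaw 16.8 x [-0.001  0.003 -1.   ] F [-8.9  0.4 17.1] w 9.6
```

```bash
for i in 1 2; do python3 -m jog '[{"slide":[0,0,0],"delta_rot":[0,0,0],"gripper":0},{"slide":[0,0,0],"delta_rot":[0,0,0],"gripper":0}]' >/dev/null; python3 -c "
from h import *
st()"; done;  python3 -m jog '[{"slide":[0.0005,0,0],"delta_rot":[0,0,0],"gripper":0}]' >/dev/null; python3 -c "
from h import *
st()
c=vision.camera('scene');st();c=vision.camera('top');st()"
```

```text
t 11.55 p [ 567.4 -126.   208.2] yaw 16.8 x [-0.0012  0.003  -1.    ] F [-1.9 -1.5  0.9] w 9.4
t 11.75 p [ 567.5 -126.   208.2] yaw 16.8 x [-0.0014  0.003  -1.    ] F [-3.  -0.5  4.2] w 10.0
t 11.85 p [ 567.5 -126.   208.1] yaw 16.8 x [-0.0018  0.0031 -1.    ] F [-9.5  0.6 22.6] w 10.0
t 11.9 p [ 567.6 -126.   208.1] yaw 16.8 x [-0.0018  0.0031 -1.    ] F [-6.3  0.5 12.1] w 9.8
t 11.95 p [ 567.5 -126.   208.1] yaw 16.8 x [-0.0017  0.0031 -1.    ] F [-6.1  0.1 12.3] w 9.5
```

```bash
python3 -m jog '[{"slide":[0,0,0],"delta_rot":[0,-0.17,0.1],"gripper":0},{"slide":[0,0.0003,0],"delta_rot":[0,0,0],"gripper":0}]'>/dev/null; python3 -c "
from h import *
st()";  python3 -m jog '[{"slide":[0.0004,0.0001,0],"delta_rot":[0,0,0],"gripper":0}]' >/dev/null; python3 -c "
from h import *
st()
c=vision.camera('scene');st();crop(c,(270,125,450,260),'pics/scene5.png',4)
c=vision.camera('top');st();crop(c,(325,155,515,340),'pics/top5.png',4)"
```

```text
t 12.15 p [ 567.4 -125.7  208.1] yaw 16.82 x [-7.0e-04  1.1e-03 -1.0e+00] F [-3.7 -4.1  4.2] w 9.9
t 12.25 p [ 567.5 -125.7  208.1] yaw 16.83 x [-0.0013  0.0012 -1.    ] F [-8.3 -0.7 19.9] w 9.6
t 12.3 p [ 567.5 -125.8  208.1] yaw 16.82 x [-0.0013  0.0012 -1.    ] F [-7.5 -1.  13.4] w 10.2
t 12.35 p [ 567.5 -125.8  208.1] yaw 16.82 x [-0.0012  0.0012 -1.    ] F [-7.5 -0.6 13. ] w 9.8
```

View pics/scene5.png

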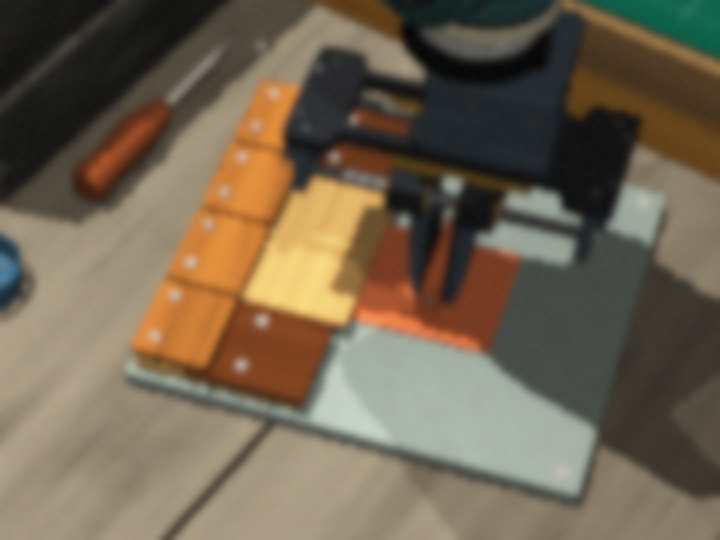

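View pics/top5.png

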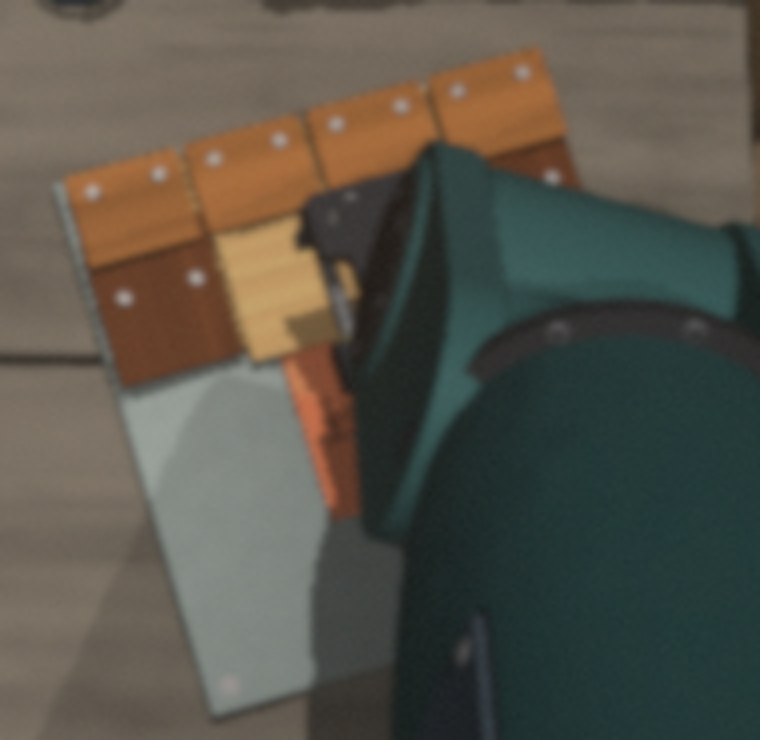

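```bash
python3 - <<'E'
from h import *
def px(l,off,k): return (np.array(l,float)+.5)/k-.5+np.array(off)
B={"top":(.5855,-.1202,16.56),"scene":(.5832,-.1146,17.09)}
for n,pts,off in(("top",[(287,363),(333,519)],(325,155)),("scene",[(357,321),(492,350),(522,250)],(270,125))):
    c=vision.camera(n);W=back(c,px(pts,off,4),.015)[:,:2]
    b=B[n];th=np.radians(b[2]);R=np.array([[np.cos(th),-np.sin(th)],[np.sin(th),np.cos(th)]])
    print(n,np.round((W-b[:2])@R*1000,1).tolist())
st()
E
```

```text
top [[16.7, 38.3], [-58.6, 39.4]]
scene [[16.9, 40.8], [-60.9, 37.2], [-59.0, -43.8]]
t 12.45 p [ 567.5 -125.7  208.1] yaw 16.82 x [-0.0013  0.0012 -1.    ] F [-7.6 -1.1 13.1] w 10.0
```

The tail sits at board x ≈ -59 to -60, which puts the nose at about 65–66 mm, the batten, and centred within about 2–3 mm. I'll trim the press towards 10 N.

```bash
python3 -m jog '[{"slide":[0.0003,0,0],"delta_rot":[0,0,0],"gripper":0}]' >/dev/null; python3 -c "
from h import *
st()
for i in range(4): vision.camera('scene');st()"
```

```text
t 12.55 p [ 567.5 -125.8  208.1] yaw 16.82 x [-0.0014  0.0013 -1.    ] F [-5.3  0.3  9. ] w 10.2
t 12.6 p [ 567.5 -125.8  208.1] yaw 16.82 x [-0.0015  0.0013 -1.    ] F [-5.6 -0.3 10.9] w 9.9
t 12.65 p [ 567.5 -125.8  208.1] yaw 16.82 x [-0.0015  0.0013 -1.    ] F [-6.3 -0.4 10.2] w 9.8
t 12.7 p [ 567.5 -125.8  208.1] yaw 16.82 x [-0.0014  0.0013 -1.    ] F [-6.5  0.4 10.4] w 9.5
t 12.75 p [ 567.5 -125.8  208.1] yaw 16.82 x [-0.0015  0.0013 -1.    ] F [-5.8  0.3 10.3] w 10.2
```

```bash
python3 -c "
from h import *
print(env.sign_off());st()"
```

```text
the job is handed in; nothing more can be done
None
the job is handed in; nothing more can be done
```

I picked up the flashing by its seam and slid it along the board under the pale shingle until the nose stopped. I then trimmed the press and handed the job in at 12.75 s, still gripping.

Last checks before hand-in:
- **Press and grip:** the downward press was steady at about 10.3 N, with about 6 N forward against the stop. The jaws read about 10 mm, the thickness of the seam.
- **Depth:** the strip's tail measured about -59 to -61 mm in board x. That puts the nose about 64 to 66 mm in, at the batten (65 mm).
- **Centring and squareness:** the strip is centred within about 3 mm. The tool's yaw was 16.8°, against 16.6° (top) and 17.1° (scene) for the board.
- **Shingle:** its butt corner stayed at the same pixels in both views all through the slide, so it did not visibly lift. I did not measure the lift angle directly.
- **Tin and awl:** the arm never went near either of them. The final scene view shows both where they were at the start.

**Disagreements:** the two cameras differ by up to about 5 mm in absolute position, so I measured the strip relative to the board within each picture. By arm position alone, the nose read about 2 mm deeper than the batten, which is within the calibration error. One scene-view reading put the tail about 3 mm off centre, and the top view put it within 1 mm.

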